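# Clamp a circuit board in a notch-locked board holder

### The job

Clamp the circuit board in the board holder for rework: squeeze the release lever against the grip post, and with it held slide the carriage so that its jaw pushes the board across against the sprung jaw. Let the lever go so that its tooth drops fully into a notch of the notched bar, locking the carriage where the sprung jaw is pushed back between 2 and 18 mm. Do not crush the board, leave it lying flat, and leave the small parts lying beside the holder alone.

Things in the scene. Friction and masses are not known exactly. Their poses are not given: they have to be found in the camera images.
- holder: board holder screwed to the bench: steel base plate 150 (x) x 330 (y) x 10 mm. Origin on the bench, plate spans y -155 to +175 mm. +y is the clamping direction, from the sliding carriage to the sprung jaw. A steel notched bar lies along y on its -x side, under the lever: a long free gap where the tooth stands at the start, then 5 notches 16 mm apart.
- bar_mid (a point): about the middle of the row of notches, 18 mm above the bench, axes as the holder. Notches are 7 mm wide (the tooth 4.6 mm) with 9 mm lands between. The bar is screwed on through long holes: it lies up to 8 mm either way along y and this point does not move with it, so the notches must be found by feel.
- grip (a point): point on the sliding carriage between grip post and release lever, 70 mm above the bench, axes as the holder. Free, the lever's bar has its outer face 27 mm to -x, the post's is 20 mm to +x: 47 mm over both. A gripper pointing down and closing along x here squeezes them together. The post hardly yields: only the lever moves. The jaw's clamping face is 25 mm to +y.
- post_top (a point): top middle of the grip post: upright aluminium bar fixed on the carriage, 8 mm thick (x), 28 mm wide (y), from 30 to 86 mm above the bench; 16 mm to +x of the grip point. Fingers outside post and lever meet nothing else on the carriage above 40 mm.
- push_plate (a point): middle of the back (-y face) of the plate behind the jaw, 17 mm to +y of the grip point, 84 mm wide (x) and rising to 78 mm above the bench. Fingers standing beside post and lever can push the carriage to +y on it while the lever is free.
- lever_bar (a point): centre of the release lever's round dark steel bar, 12 mm thick, 30 mm long (y). It turns with the lever about a pin 36 mm below it and 26 mm to -x of the grip point; free it stands 21 mm to -x of the grip point.
- lever (a joint): release lever, rad: 0 free with the tooth fully in a notch (or the long gap), 0.36 fully squeezed to the post (35 mm over both). Tooth clear above 0.26 (38 mm). Let go on a land it stays near 0.24; slid on, it drags about 2 N and snaps into the next notch by itself. Spring 3.5 N at the bar when free, 7 N squeezed. In a notch the tooth has 2 mm play.
- jaw_slide (a joint): travel of the carriage along the holder's +y in m, 0 to 0.125; 0 is fully open, where the jaw's face is at y = -85 mm of the holder and the grip point at y = -110 mm. Its stiff slide takes about 9 N to move and stays where it is left. With the tooth in a notch it cannot be moved.
- spring_slide (a joint): how far the sprung jaw is pushed back along +y in m, 0 at rest (its face then at y = +110 mm of the holder), hard stop at 0.023. Spring: 2.5 N at 0, rising 0.3 N per mm: too weak to push the carriage back.
- jaw: the carriage's aluminium jaw plate, 132 mm wide (x), 8 mm thick, top 46 mm above the bench; has the grip point's axes, origin 70 mm under the grip point
- spring_jaw: the like plate of the sprung jaw on its guide rods at the +y end; origin on the bench under its clamping face
- circuit_board: circuit board in a gold frame, 136 mm (x) x 106 mm (y) x 16 mm, origin under its middle, 0.11 kg. Lies loose on the two black bed strips of the holder, 22 mm above the bench, between the jaws, a little askew; the jaws square it up when they meet it. It stands less than 24 N squeeze.
- relay_0: black relay, 30 x 30 x 37 mm, beside the holder; leave alone
- spark_plug_0: spark plug, 73 mm long, beside the holder; leave alone
- head_torch: yellow-green head torch, 70 mm long, beside the holder; leave alone
Not all that is in view belongs to the job. Leave any orange or red look-alike of the circuit_board alone.

How it is judged:
By the outcome, as a careful person would: the job done as asked, in the order asked, and still so for the second after the job is handed in, with the robot touching nothing.
It also fails if it takes over 38 s, if anything falls off the work surface, if the arm or the gripper's body presses on something with over 40 N, if the wrist force passes 120 N, or if a joint passes its speed limit or range.

### The arm

A 6-joint arm with a two-finger parallel gripper is mounted at the origin on a cart in front of the work surface, level with it; the furniture and walls round the work are solid. World frame = base frame: x ahead of the robot, y to its left, z up, the work surface at z = 0. Lengths are in m, angles in rad, forces in N, time in s.
With the tool pointing down it reaches from about 0.4 to 0.825 m from the base axis. Payload 7 kg.
Tool frame: the origin (TCP) lies on the centre line of the jaws, within the pads' length; the fingertips stand tip_reach ahead of it and the grasp point (between the pads) is the TCP (tip_reach is the distance from the TCP to the fingertips, in m); z points along the fingers, y is the line along which they close (so a half turn about z gives the same grasp; the last joint's range is limited). The gripper opens to 88 mm and grips with 3 to 60 N. Pads are 19 mm wide; open, the fingers measure 130 mm over their backs; the gripper's body (78 mm by 193 mm) begins 47 mm behind the grasp point.
Start: joints at [1.503, 0.359, 0.012, 0, -1.224, -0.288], TCP at [0.235, 0.633, 0.246] pointing down, gripper open.
Joint ranges: [-3.07, 3.07], [-1.43, 2.12], [-1.02, 1.25], [-3.03, 1.67], [-3.05, -0], [-3.03, 3.03]. Speed limits (rad/s): [2.39, 2.39, 3.01, 3.14, 3.14, 3.14].

### API

Orientations are given as [roll, pitch, yaw] about the fixed x, y, z axes, in that order (R = Rz(yaw) Ry(pitch) Rx(roll)).
In Python, from station import get_state, grab_frame, calibration, job_done, find_in, mark_of, tip_reach gives the robot as it stands.
- The arm moves only by the shell command python3 -m handwheel 'ROWS' [OPENING] [FORCE]. ROWS is JSON, a list of rows, each an object with "delta_pos": the shift along the world's x, y, z in units of 30 mm (1.0 is 30 mm), a list of three; "dr": the turn, a rotation vector about the world's x, y, z in degrees, a list of three. In form: [{"delta_pos": [tx, ty, tz], "dr": [rx, ry, rz]}, ...]. A call has 1 to 10 rows; each row shifts and turns the commanded pose from where the row before left it; what a row does not reach is not made up. A row lasts 1/10 s, in which the tool goes at most 50 mm and 8.59 degrees, less where a joint would pass 70% of its speed; a pose out of reach is approached as far as the arm can. A call is refused whole if a number of a shift passes 1 or a number of a turn 8.59, either way. A call with a gripper value outside its range is refused whole. OPENING is the closure, from -1 (fully open) to 1 (shut), set as the call begins (- or left out, the last holds). The fingers move at their own pace and stop on an object; FORCE is the grip in N (left out, the last holds). Time passes only in rows, so rows that do not move let the fingers close. It gives the time, the measured TCP pose, the force, the opening and the grip force at its end, in the units of the state.
- get_state(): the state, without advancing time (a new reading comes with each control period).
- grab_frame(name): name is "scene" or "top" or "wrist"; returns the picture (420x560x3 uint8, red, green, blue); there is no depth.
- calibration(name): a dict with "fx", "fy", "cx", "cy" (pixels), "extrinsics" (4x4, takes a point from world to camera coordinates). Camera axes: x right, y down, z forward; pixel columns grow to the right and rows downward; lengths in m; the calibration is good to about 2 mm. A picture is of the moment at which its call begins: read the wrist's pose just before it. calibration takes no time and is no camera call; for the wrist camera it gives the pose at the moment of the call.
- job_done(): hands the job in; it is judged then, once.
Trained networks look in the newest picture that a camera, given by its name, has taken for a name from the list of things; names that differ only in an ending like _2 or _b are one class to them, and where a whole thing is asked for, a point or a joint stands for the part that bears it (a point fixed in the world has none). Each returns a list of dicts, best first, with "conf" (0 to 1); they miss things now and then, are a little off and sometimes report something else, mostly with a low value. They report only what shows in the picture. A call takes as long as a camera call. They do not tell look-alikes from the thing itself.
- find_in(camera, query): "location" ([column, row] in pixels, amid what is visible of it).
- mark_of(camera, query): "location" ([column, row] in pixels: a listed point, or the origin of a listed thing).
The state is a dict: "t": time; "q": joint angles; "qd": joint speeds; "joint_efforts": joint torques, N m; "eef_pos": TCP position; "ee_rot": TCP orientation; "force": force on the tool from outside, world axes, zero at the start; "moment": the same for the moment, N m; "width": finger opening in m; "gripper_force": force on a finger pad.
Only numpy, scipy, OpenCV 4.12 (cv2) and the standard library are available. Lean on these libraries where they do the work, as an engineer would, in place of code of your own. Each camera call takes 0.05 s, during which the arm holds its last target. There are 200 camera calls.

## Working session

There is one attempt and no reset: what is moved stays moved. The work goes in short steps, Python scripts to look and compute and a shell command to move; the robot and the scene stay as the last step left them, time stands still between calls to the robot, and variables do not carry over. Pictures are saved under pics/ and viewed, at most 10 in all, crops included, and the job is handed in when it is done.

```bash
mkdir -p pics; cat > h.py <<'E'
import numpy as np, cv2
from station import *
def ray(cam,px):
    c=calibration(cam);E=np.array(c["extrinsics"]);R=E[:3,:3];t=E[:3,3]
    d=R.T@np.array([(px[0]-c["cx"])/c["fx"],(px[1]-c["cy"])/c["fy"],1]);return -R.T@t,d
def atz(cam,px,z):
    o,d=ray(cam,px);return o+d*(z-o[2])/d[2]
def proj(cam,p):
    c=calibration(cam);E=np.array(c["extrinsics"]);q=E[:3,:3]@np.array(p)+E[:3,3]
    return [c["cx"]+c["fx"]*q[0]/q[2],c["cy"]+c["fy"]*q[1]/q[2]]
E
python3 - <<'E'
from h import *
s=get_state();print({k:np.round(v,3).tolist() for k,v in s.items()},tip_reach)
Z=dict(holder=0,bar_mid=.018,grip=.07,post_top=.086,push_plate=.07,lever_bar=.07,jaw=0,spring_jaw=0,circuit_board=.022)
for cam in ("top","scene"):
    f=grab_frame(cam);cv2.imwrite(f"pics/{cam}0.png",f[:,:,::-1])
    for k,z in Z.items():
        m=mark_of(cam,k)[:2]
        for r in m: print(cam,k,round(r["conf"],2),np.round(r["location"]),np.round(atz(cam,r["location"],z),4))
E
```

```text
{'t': 0.0, 'q': [1.503, 0.359, 0.011, -0.0, -1.224, -0.288], 'qd': [-0.001, 0.0, 0.001, 0.0, -0.0, -0.001], 'joint_efforts': [0.001, -58.272, 29.306, 6.997, 0.007, -0.0], 'eef_pos': [0.235, 0.632, 0.245], 'ee_rot': [3.14, -0.0, -0.356], 'force': [-0.227, 0.171, 0.079], 'moment': [0.017, -0.015, -0.035], 'gripper_force': 0.0, 'width': 0.088} 0.019
top holder 0.95 [295. 223.] [ 0.5226 -0.0337  0.    ]
top bar_mid 0.62 [302. 222.] [ 0.5249 -0.0546  0.018 ]
top grip 0.56 [331. 214.] [ 0.542 -0.135  0.07 ]
top post_top 0.69 [331. 204.] [ 0.5687 -0.1342  0.086 ]
top push_plate 0.72 [325. 212.] [ 0.546  -0.1169  0.07  ]
top push_plate 0.7 [309. 169.] [ 0.67   -0.0766  0.07  ]
top jaw 0.73 [331. 210.] [ 0.5592 -0.1404  0.    ]
top spring_jaw 0.67 [258. 228.] [0.5116 0.0772 0.    ]
top spring_jaw 0.65 [279. 268.] [0.3909 0.0151 0.    ]
top circuit_board 0.87 [191. 233.] [0.4985 0.2706 0.022 ]
top circuit_board 0.6 [373. 150.] [ 0.7335 -0.2686  0.022 ]
scene holder 0.71 [305. 250.] [ 0.5211 -0.0344  0.    ]
scene holder 0.68 [316. 238.] [ 0.5261 -0.0836  0.    ]
scene bar_mid 0.83 [315. 239.] [ 0.5154 -0.064   0.018 ]
scene grip 0.9 [326. 201.] [ 0.5466 -0.1422  0.07  ]
scene post_top 0.97 [311. 192.] [ 0.5841 -0.1278  0.086 ]
scene push_plate 0.79 [321. 208.] [ 0.5393 -0.1098  0.07  ]
scene lever_bar 0.39 [332. 204.] [ 0.5271 -0.1386  0.07  ]
scene jaw 0.76 [323. 225.] [ 0.5453 -0.1377  0.    ]
scene spring_jaw 0.87 [277. 280.] [0.5049 0.0784 0.    ]
scene circuit_board 0.93 [207. 352.] [0.4705 0.2947 0.022 ]
scene circuit_board 0.84 [302. 175.] [ 0.7123 -0.2559  0.022 ]
```

```bash
python3 - <<'E'
import cv2
a=cv2.imread("pics/top0.png");a=a[100:310,160:440];cv2.imwrite("pics/a.png",cv2.resize(a,None,fx=2.8,fy=2.8,interpolation=2))
E
```

```text
(no output)
```

View pics/a.png

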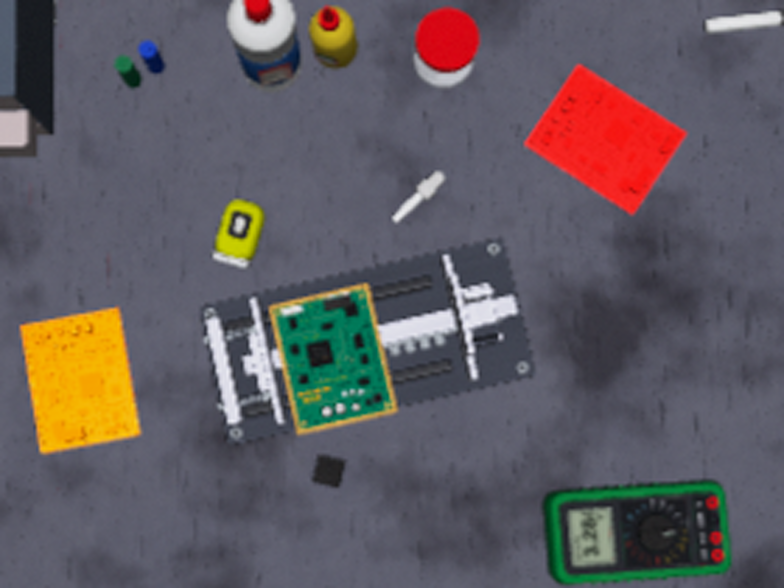

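View pics/scene0.png

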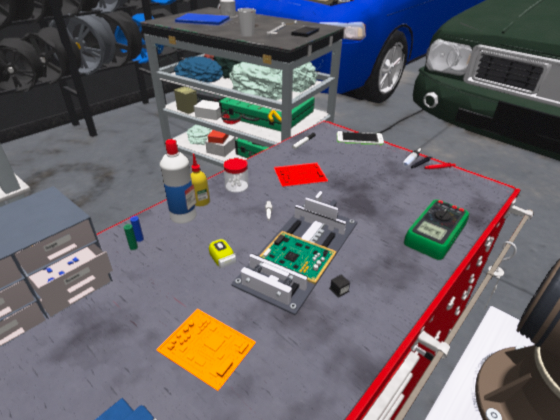

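The top picture (crop, scale 2.8, offset 160,100) shows the holder turned about 13°. Its carriage is at the right (crop 465,320), the board at (333,358) and the sprung jaw at (265,360). The relay (330,470), plug (420,195) and torch (240,230) lie clear of it. The scene picture agrees. Next I work out the pose and the move to above the grip.

```bash
python3 - <<'E'
from h import *
sc=np.array([(209,314),(493,249),(523,368),(236,433)])/2.8+[160,100]
P=np.array([atz("top",p,.012) for p in sc])
v=(P[0]+P[3]-P[1]-P[2])/2; yaw=np.arctan2(-v[0],v[1]);c=P.mean(0)
print(P.round(3),"yaw",np.degrees(yaw),"len",np.linalg.norm(v))
ey=np.array([-np.sin(yaw),np.cos(yaw),0]);o=c-.01*ey
print("origin",o,"grip@0",o-.11*ey)
s=get_state();g=o-.11*ey
print("tool y axis want along",np.degrees(yaw),"now rpy",np.degrees(s["ee_rot"]))
print("delta to grip (30mm units)",(g-np.array(s["eef_pos"]))/.03)
E
```

```text
[[ 0.558  0.143  0.012]
 [ 0.621 -0.157  0.012]
 [ 0.495 -0.184  0.012]
 [ 0.433  0.117  0.012]] yaw 11.62737287393079 len 0.3066959697321537
origin [ 0.5287584  -0.02999267  0.012     ] grip@0 [ 0.55092845 -0.13773537  0.012     ]
tool y axis want along 11.62737287393079 now rpy [-1.79998736e+02  4.67872796e-04 -2.03830633e+01]
delta to grip (30mm units) [ 10.52719726 -25.68147875  -7.78543873]
```

```bash
A='{"delta_pos":[0.375,-0.917,0],"dr":[0,0,-2.06]}'
python3 -m handwheel '[{"delta_pos":[0.375,-0.917,0],"dr":[0,0,-2.06]},{"delta_pos":[0.375,-0.917,0],"dr":[0,0,-2.06]},{"delta_pos":[0.375,-0.917,0],"dr":[0,0,-2.06]},{"delta_pos":[0.375,-0.917,0],"dr":[0,0,-2.06]},{"delta_pos":[0.375,-0.917,0],"dr":[0,0,-2.06]},{"delta_pos":[0.375,-0.917,0],"dr":[0,0,-2.06]},{"delta_pos":[0.375,-0.917,0],"dr":[0,0,-2.06]},{"delta_pos":[0.375,-0.917,0],"dr":[0,0,-2.06]},{"delta_pos":[0.375,-0.917,0],"dr":[0,0,-2.06]},{"delta_pos":[0.375,-0.917,0],"dr":[0,0,-2.06]}]' -1
python3 -m handwheel '[{"delta_pos":[0.375,-0.917,0],"dr":[0,0,-2.06]},{"delta_pos":[0.375,-0.917,0],"dr":[0,0,-2.06]},{"delta_pos":[0.375,-0.917,0],"dr":[0,0,-2.06]},{"delta_pos":[0.375,-0.917,0],"dr":[0,0,-2.06]},{"delta_pos":[0.375,-0.917,0],"dr":[0,0,-2.06]},{"delta_pos":[0.375,-0.917,0],"dr":[0,0,-2.06]},{"delta_pos":[0.375,-0.917,0],"dr":[0,0,-2.06]},{"delta_pos":[0.375,-0.917,0],"dr":[0,0,-2.06]},{"delta_pos":[0.375,-0.917,0],"dr":[0,0,-2.06]},{"delta_pos":[0.375,-0.917,0],"dr":[0,0,-2.06]}]'
python3 -m handwheel '[{"delta_pos":[0.375,-0.917,0],"dr":[0,0,-2.06]},{"delta_pos":[0.375,-0.917,0],"dr":[0,0,-2.06]},{"delta_pos":[0.375,-0.917,0],"dr":[0,0,-2.06]},{"delta_pos":[0.375,-0.917,0],"dr":[0,0,-2.06]},{"delta_pos":[0.375,-0.917,0],"dr":[0,0,-2.06]},{"delta_pos":[0.375,-0.917,0],"dr":[0,0,-2.06]},{"delta_pos":[0.375,-0.917,0],"dr":[0,0,-2.06]},{"delta_pos":[0.375,-0.917,0],"dr":[0,0,-2.06]},{"delta_pos":[0,0,0],"dr":[0,0,0]}]'
python3 - <<'E'
from h import *
print(np.round(get_state()["eef_pos"],4),np.degrees(get_state()["ee_rot"]))
f=grab_frame("wrist");cv2.imwrite("pics/w1.png",f[:,:,::-1])
Z=dict(holder=0,bar_mid=.018,grip=.07,post_top=.086,push_plate=.07,lever_bar=.07,jaw=0,spring_jaw=0,circuit_board=.022)
for k,z in Z.items():
    for r in mark_of("wrist",k)[:2]: print(k,round(r["conf"],2),np.round(r["location"]),np.round(atz("wrist",r["location"],z),4))
E
```

```text
t: 2.0
eef_pos: [0.3479, 0.3565, 0.2458]
ee_rot: [-3.141, 0.0, -0.717]
force: [1.0, -0.3, 0.5]
width: 0.0876
gripper_force: 0.0
t: 3.0
eef_pos: [0.4605, 0.0813, 0.2459]
ee_rot: [-3.141, 0.0, -1.076]
force: [0.4, 0.2, 1.3]
width: 0.0876
gripper_force: 0.0
t: 3.9
eef_pos: [0.5509, -0.1401, 0.2451]
ee_rot: [3.141, -0.001, -1.366]
force: [-0.1, 0.1, -1.0]
width: 0.0872
gripper_force: 0.0
[ 0.5509 -0.1401  0.2451] [ 1.79964142e+02 -2.87066091e-02 -7.82769498e+01]
holder 0.84 [284. 257.] [ 0.5254 -0.0355  0.    ]
bar_mid 0.63 [299. 246.] [ 0.5142 -0.0595  0.018 ]
grip 0.72 [277. 186.] [ 0.5536 -0.1351  0.07  ]
post_top 0.91 [259. 191.] [ 0.5688 -0.1318  0.086 ]
push_plate 0.65 [282. 204.] [ 0.5465 -0.1195  0.07  ]
lever_bar 0.95 [306. 187.] [ 0.5282 -0.1398  0.07  ]
jaw 0.81 [281. 167.] [ 0.5519 -0.1381  0.    ]
spring_jaw 0.67 [283. 340.] [0.5027 0.0804 0.    ]
circuit_board 0.74 [294. 307.] [0.5037 0.0147 0.022 ]
circuit_board 0.2 [276. 185.] [ 0.5533 -0.123   0.022 ]
```

View pics/w1.png

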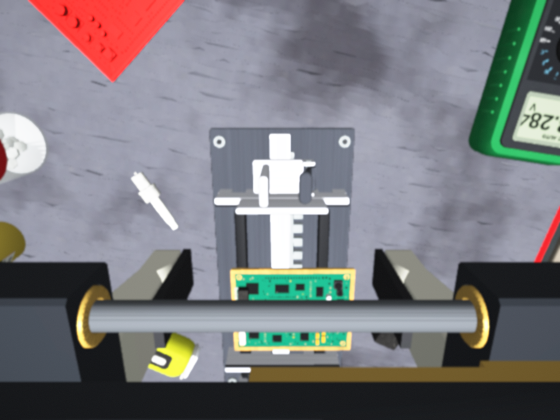

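The wrist view shows the holder lined up with the tool: post at (262,180), lever bar at (306,185), push plate edge at row 210, notches at (297,215–265) and the board flat between the jaws. I descend around the post and lever, fingers clear on both sides.

```bash

python3 -m handwheel '[{"delta_pos":[0.05,0.29,-0.7],"dr":[0,0,0]},{"delta_pos":[0,0,-0.8],"dr":[0,0,0]},{"delta_pos":[0,0,-0.8],"dr":[0,0,0]},{"delta_pos":[0,0,-0.8],"dr":[0,0,0]},{"delta_pos":[0,0,-0.8],"dr":[0,0,0]},{"delta_pos":[0,0,-0.8],"dr":[0,0,0]},{"delta_pos":[0,0,-0.6],"dr":[0,0,0]},{"delta_pos":[0,0,-0.53],"dr":[0,0,0]},{"delta_pos":[0,0,0],"dr":[0,0,0]}]'
python3 - <<'E'
from h import *
print(np.round(get_state()["eef_pos"],4))
f=grab_frame("wrist");cv2.imwrite("pics/w2.png",f[:,:,::-1])
for k,z in dict(grip=.07,post_top=.086,push_plate=.07,lever_bar=.07).items():
    for r in mark_of("wrist",k)[:1]: print(k,round(r["conf"],2),np.round(r["location"]),np.round(atz("wrist",r["location"],z),4))
E
```

```text
t: 5.3
eef_pos: [0.5501, -0.1287, 0.0686]
ee_rot: [3.138, 0.001, -1.362]
force: [-0.1, -1.0, 0.1]
width: 0.0875
gripper_force: 0.0
[ 0.5501 -0.1287  0.0686]
grip 0.83 [283. 270.] [ 0.5526 -0.1374  0.07  ]
post_top 0.62 [241. 291.] [ 0.5682 -0.1332  0.086 ]
push_plate 0.98 [284. 295.] [ 0.5493 -0.1249  0.07  ]
lever_bar 0.74 [334. 270.] [ 0.5309 -0.1413  0.07  ]
```

View pics/w2.png

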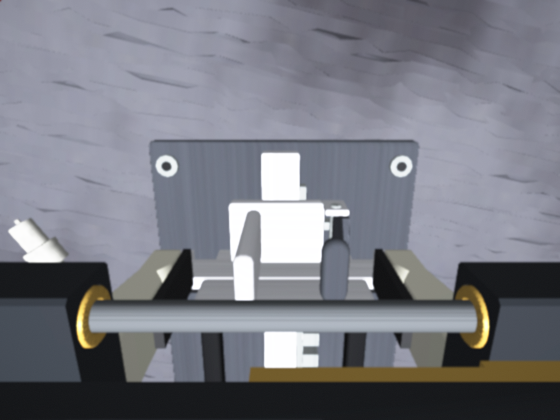

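The wrist view from close by shows post (247,260) and lever bar (335,265) between the open fingers. The push plate is at about row 285, just ahead of the fingers. I check the pose noise before closing.

```bash

python3 -m handwheel '[{"delta_pos":[0.1,-0.1,0],"dr":[0,0,0]},{"delta_pos":[0,0,0],"dr":[0,0,0]}]'
python3 -m handwheel '[{"delta_pos":[0,0,0],"dr":[0,0,0]}]'
```

```text
t: 5.75
eef_pos: [0.5562, -0.1321, 0.0717]
ee_rot: [-3.139, -0.001, -1.362]
force: [-0.1, -1.1, -0.3]
width: 0.0878
gripper_force: 0.0
t: 5.85
eef_pos: [0.5556, -0.132, 0.0714]
ee_rot: [-3.14, -0.0, -1.363]
force: [0.4, 0.4, 0.5]
width: 0.0875
gripper_force: 0.0
```

```bash

python3 -m handwheel '[{"delta_pos":[-0.04,0,0],"dr":[0,0,0]},{"delta_pos":[0,0,0],"dr":[0,0,0]},{"delta_pos":[0,0,0],"dr":[0,0,0]},{"delta_pos":[0,0,0],"dr":[0,0,0]},{"delta_pos":[0,0,0],"dr":[0,0,0]}]' 1 25
python3 -m handwheel '[{"delta_pos":[0,0,0],"dr":[0,0,0]},{"delta_pos":[0,0,0],"dr":[0,0,0]},{"delta_pos":[0,0,0],"dr":[0,0,0]}]'
```

```text
t: 6.35
eef_pos: [0.5512, -0.1323, 0.0703]
ee_rot: [3.137, 0.0, -1.363]
force: [-8.1, -1.6, 7.7]
width: 0.0533
gripper_force: 4.9
t: 6.65
eef_pos: [0.5505, -0.1325, 0.0699]
ee_rot: [3.136, 0.001, -1.363]
force: [-6.4, -1.9, 3.8]
width: 0.0393
gripper_force: 23.5
```

```bash

python3 -m handwheel '[{"delta_pos":[0.04,0,0],"dr":[0,0,0]},{"delta_pos":[0,0,0],"dr":[0,0,0]},{"delta_pos":[0,0,0],"dr":[0,0,0]}]' 1 35
```

```text
t: 6.95
eef_pos: [0.5507, -0.1324, 0.0699]
ee_rot: [3.134, 0.001, -1.363]
force: [-11.1, 0.4, 6.8]
width: 0.0388
gripper_force: 32.2
```

```bash

python3 -m handwheel '[{"delta_pos":[-0.1,-0.02,0],"dr":[0,0,0]},{"delta_pos":[0,0,0],"dr":[0,0,0]},{"delta_pos":[0,0,0],"dr":[0,0,0]}]' 1 45
python3 - <<'E'
from h import *
s=get_state();print(s["width"],s["gripper_force"],s["eef_pos"],s["force"],s["moment"])
f=grab_frame("wrist");cv2.imwrite("pics/w3.png",f[:,:,::-1])
E
```

```text
t: 7.25
eef_pos: [0.5506, -0.1325, 0.0699]
ee_rot: [3.139, 0.001, -1.363]
force: [-1.3, -0.3, -6.1]
width: 0.0384
gripper_force: 42.6
0.03837302209430164 42.57535055279732 [ 0.5505656  -0.132475    0.06987486] [-1.34422962 -0.25711381 -6.07402108] [-0.15055799  1.27351599 -0.09355883]
```

View pics/w3.png

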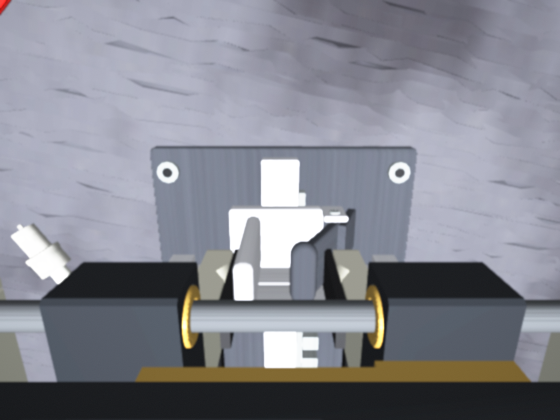

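The wrist view shows the lever bar moved to (305,260), about 58 px from the post at (247,250), against 88 px when free. That means it is fully squeezed. I now slide along the holder's +y.

```bash

python3 -m handwheel '[{"delta_pos":[-0.035,0.163,0],"dr":[0,0,0]},{"delta_pos":[-0.055,0.261,0],"dr":[0,0,0]},{"delta_pos":[-0.055,0.261,0],"dr":[0,0,0]},{"delta_pos":[-0.055,0.261,0],"dr":[0,0,0]},{"delta_pos":[0,0,0],"dr":[0,0,0]}]' 1 45
```

```text
t: 7.8
eef_pos: [0.5447, -0.1042, 0.0699]
ee_rot: [3.139, -0.0, -1.363]
force: [-1.0, -3.0, -8.8]
width: 0.0387
gripper_force: 42.5
```

```bash

python3 -m handwheel '[{"delta_pos":[-0.055,0.261,0],"dr":[0,0,0]},{"delta_pos":[-0.055,0.261,0],"dr":[0,0,0]},{"delta_pos":[-0.055,0.261,0],"dr":[0,0,0]},{"delta_pos":[-0.055,0.261,0],"dr":[0,0,0]},{"delta_pos":[-0.055,0.261,0],"dr":[0,0,0]},{"delta_pos":[0,0,0],"dr":[0,0,0]}]'
python3 -m handwheel '[{"delta_pos":[-0.02,0.098,0],"dr":[0,0,0]},{"delta_pos":[-0.02,0.098,0],"dr":[0,0,0]},{"delta_pos":[-0.02,0.098,0],"dr":[0,0,0]},{"delta_pos":[0,0,0],"dr":[0,0,0]}]'
python3 - <<'E'
from h import *
a=np.array([.5506,-.1325]);s=get_state();print((np.array(s["eef_pos"])[:2]-a)@[-.206,.979])
for cam in("scene","top"):
    f=grab_frame(cam);cv2.imwrite(f"pics/{cam}4.png",f[:,:,::-1])
    for k,z in dict(spring_jaw=0,circuit_board=.022,jaw=0).items():
        for r in mark_of(cam,k)[:2]: print(cam,k,round(r["conf"],2),np.round(r["location"]),np.round(atz(cam,r["location"],z),4))
f=cv2.imread("pics/top4.png")[160:285,220:380];g=cv2.imread("pics/scene4.png")[170:320,220:370]
cv2.imwrite("pics/v4.png",np.hstack([cv2.resize(f,(400,312),interpolation=2),cv2.resize(g,(312,312),interpolation=2)]))
E
```

```text
t: 8.4
eef_pos: [0.5365, -0.065, 0.0699]
ee_rot: [3.14, 0.0, -1.363]
force: [-0.8, -2.5, -10.7]
width: 0.0387
gripper_force: 42.6
t: 8.8
eef_pos: [0.5348, -0.0568, 0.0699]
ee_rot: [3.139, -0.0, -1.363]
force: [1.2, -6.6, -12.2]
width: 0.0386
gripper_force: 42.5
0.07735368341448805
scene spring_jaw 0.58 [275. 280.] [0.5088 0.0813 0.    ]
scene circuit_board 0.89 [294. 258.] [0.507  0.0217 0.022 ]
scene circuit_board 0.66 [210. 351.] [0.4676 0.2908 0.022 ]
scene jaw 0.73 [307. 242.] [ 0.5355 -0.0603  0.    ]
top spring_jaw 0.53 [256. 230.] [0.5037 0.0806 0.    ]
top circuit_board 0.9 [371. 150.] [ 0.7325 -0.2615  0.022 ]
top circuit_board 0.77 [279. 228.] [0.5094 0.0145 0.022 ]
```

View pics/v4.png

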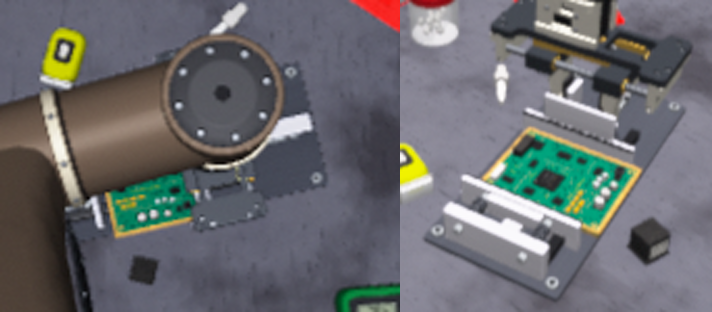

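The scene crop shows the board still flat, with the jaw a little short of it and the sprung jaw at rest. I go on more slowly.

```bash
for i in 1; do
python3 -m handwheel '[{"delta_pos":[-0.021,0.098,0],"dr":[0,0,0]},{"delta_pos":[-0.021,0.098,0],"dr":[0,0,0]}]'
python3 -m handwheel '[{"delta_pos":[-0.014,0.065,0],"dr":[0,0,0]},{"delta_pos":[-0.014,0.065,0],"dr":[0,0,0]}]'
python3 -m handwheel '[{"delta_pos":[-0.014,0.065,0],"dr":[0,0,0]},{"delta_pos":[-0.014,0.065,0],"dr":[0,0,0]}]'; done
python3 - <<'E'
from h import *
a=np.array([.5506,-.1325]);s=get_state();print((np.array(s["eef_pos"])[:2]-a)@[-.206,.979])
E
```

```text
t: 9.4
eef_pos: [0.5336, -0.0514, 0.0699]
ee_rot: [3.139, -0.001, -1.363]
force: [2.0, -9.7, -13.7]
width: 0.0392
gripper_force: 42.5
t: 9.6
eef_pos: [0.5328, -0.0475, 0.0699]
ee_rot: [3.139, -0.001, -1.363]
force: [2.1, -8.9, -14.2]
width: 0.0387
gripper_force: 42.5
t: 9.8
eef_pos: [0.532, -0.0439, 0.0699]
ee_rot: [3.139, -0.001, -1.363]
force: [3.4, -12.4, -14.9]
width: 0.0387
gripper_force: 42.5
0.09060447978236626
```

Contact with the sprung jaw shows as a force step to about 12.4 N at a travel of about 90 mm. I go 2 mm further and release.

```bash

python3 -m handwheel '[{"delta_pos":[-0.007,0.033,0],"dr":[0,0,0]},{"delta_pos":[-0.007,0.033,0],"dr":[0,0,0]},{"delta_pos":[0,0,0],"dr":[0,0,0]}]'
python3 - <<'E'
from h import *
a=np.array([.5506,-.1325]);s=get_state();print((np.array(s["eef_pos"])[:2]-a)@[-.206,.979])
E
python3 -m handwheel '[{"delta_pos":[0,0,0],"dr":[0,0,0]},{"delta_pos":[0,0,0],"dr":[0,0,0]},{"delta_pos":[0,0,0],"dr":[0,0,0]},{"delta_pos":[0,0,0],"dr":[0,0,0]}]' -0.5 10
python3 - <<'E'
from h import *
f=grab_frame("wrist");cv2.imwrite("pics/w5.png",f[:,:,::-1])
f=grab_frame("scene");cv2.imwrite("pics/s5.png",f[:,:,::-1])
E
```

```text
t: 10.1
eef_pos: [0.5317, -0.0419, 0.0699]
ee_rot: [3.139, -0.001, -1.363]
force: [3.2, -12.0, -14.8]
width: 0.039
gripper_force: 42.5
0.09255134445395101
t: 10.5
eef_pos: [0.5328, -0.041, 0.0715]
ee_rot: [-3.14, -0.0, -1.362]
force: [-2.7, -5.5, -0.1]
width: 0.0633
gripper_force: 2.6
```

View pics/w5.png

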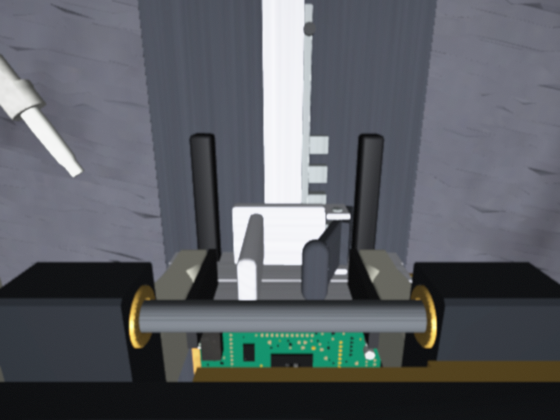

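The wrist view shows the lever bar at (315,260), 65 px from the post, so the tooth rests on a land. I push the carriage on through the plate with the lever free, feeling for the snap.

```bash
cat > st.py <<'E'
from h import *
a=np.array([.5506,-.1325]);s=get_state();print("trav",round(float((np.array(s["eef_pos"])[:2]-a)@[-.206,.979])*1000,1),"F",round(float(np.array(s["force"])[:2]@[-.206,.979]),1))
grab_frame("wrist")
for k in("post_top","lever_bar"): print(k,[(round(r["conf"],2),np.round(r["location"],1).tolist()) for r in mark_of("wrist",k)[:1]])
E
python3 st.py
python3 -m handwheel '[{"delta_pos":[-0.01,0.049,0],"dr":[0,0,0]},{"delta_pos":[-0.01,0.049,0],"dr":[0,0,0]}]'|grep -E "force|width"; python3 st.py
python3 -m handwheel '[{"delta_pos":[-0.01,0.049,0],"dr":[0,0,0]},{"delta_pos":[-0.01,0.049,0],"dr":[0,0,0]}]'|grep -E "force|width"; python3 st.py
```

```text
trav 93.3 F -5.0
post_top [(0.67, [243.6, 293.0])]
lever_bar [(0.59, [316.7, 271.1])]
force: [2.1, -18.9, -3.5]
width: 0.0656
gripper_force: 9.7
trav 94.8 F -18.9
post_top [(0.57, [245.6, 292.1])]
lever_bar [(0.83, [313.5, 266.3])]
force: [1.8, -18.9, -3.8]
width: 0.0656
gripper_force: 9.4
trav 97.5 F -18.9
post_top [(0.82, [245.2, 293.7])]
lever_bar [(0.88, [316.8, 268.8])]
```

```bash

python3 -m handwheel '[{"delta_pos":[-0.007,0.033,0],"dr":[0,0,0]},{"delta_pos":[-0.007,0.033,0],"dr":[0,0,0]}]'|grep -E "force|width"; python3 st.py
python3 -m handwheel '[{"delta_pos":[-0.007,0.033,0],"dr":[0,0,0]},{"delta_pos":[-0.007,0.033,0],"dr":[0,0,0]}]'|grep -E "force|width"; python3 st.py
```

```text
force: [0.8, -15.5, -2.8]
width: 0.0657
gripper_force: 7.8
trav 99.7 F -15.4
post_top [(0.67, [241.4, 294.0])]
lever_bar [(0.77, [333.2, 272.4])]
force: [0.9, -17.0, -3.3]
width: 0.0654
gripper_force: 8.1
trav 101.9 F -16.8
post_top []
lever_bar [(0.84, [332.8, 269.9])]
```

The lever bar jumped to (333,271), so the tooth has dropped into a notch. I push 1 mm more to see that it blocks.

```bash

python3 -m handwheel '[{"delta_pos":[-0.007,0.033,0],"dr":[0,0,0]},{"delta_pos":[-0.004,0.016,0],"dr":[0,0,0]}]'|grep -E "force|width"; python3 st.py
```

```text
force: [3.3, -21.6, -5.0]
width: 0.0659
gripper_force: 11.3
trav 102.9 F -21.8
post_top [(0.63, [245.5, 292.1])]
lever_bar [(0.96, [333.6, 271.8])]
```

```bash

python3 -m handwheel '[{"delta_pos":[0.017,-0.08,0],"dr":[0,0,0]},{"delta_pos":[0.03,-0.14,0],"dr":[0,0,0]},{"delta_pos":[0,0,0],"dr":[0,0,0]}]' -1
python3 -m handwheel '[{"delta_pos":[0,0,0.3],"dr":[0,0,0]},{"delta_pos":[0,0,0.7],"dr":[0,0,0]},{"delta_pos":[0,0,0.8],"dr":[0,0,0]},{"delta_pos":[0,0,0.8],"dr":[0,0,0]},{"delta_pos":[0,-0.3,0.8],"dr":[0,0,0]},{"delta_pos":[0,-0.8,0.8],"dr":[0,0,0]},{"delta_pos":[0,-0.9,0.8],"dr":[0,0,0]},{"delta_pos":[0,-0.9,0.5],"dr":[0,0,0]},{"delta_pos":[0,-0.6,0],"dr":[0,0,0]},{"delta_pos":[0,0,0],"dr":[0,0,0]}]'
python3 - <<'E'
from h import *
ey=np.array([-.206,.979,0])
f=grab_frame("wrist");cv2.imwrite("pics/w6.png",f[:,:,::-1])
for k,z in dict(holder=0,grip=.07,post_top=.086,lever_bar=.07,push_plate=.07,spring_jaw=0,jaw=0,circuit_board=.022).items():
    for r in mark_of("wrist",k)[:1]:
        p=atz("wrist",r["location"],z);print(k,round(r["conf"],2),np.round(r["location"]),np.round(p,4),round(float((p-[.526,-.033,0])@ey),4))
g=grab_frame("scene");cv2.imwrite("pics/s6.png",g[:,:,::-1])
g=cv2.resize(g[170:320,220:370,::-1],(400,400),interpolation=2);h0=cv2.resize(cv2.imread("pics/scene0.png")[170:320,220:370],(400,400),interpolation=2)
cv2.imwrite("pics/s6c.png",np.hstack([h0,g]))
E
```

```text
t: 12.8
eef_pos: [0.5329, -0.0355, 0.0716]
ee_rot: [-3.138, 0.0, -1.362]
force: [0.2, 0.5, 0.1]
width: 0.0839
gripper_force: 0.0
t: 13.8
eef_pos: [0.5317, -0.142, 0.2372]
ee_rot: [-3.139, -0.0, -1.364]
force: [0.2, -0.4, 0.0]
width: 0.0876
gripper_force: 0.0
holder 0.95 [266. 262.] [ 0.5276 -0.032   0.    ] 0.0007
grip 0.86 [258. 288.] [ 0.5336 -0.0385  0.07  ] -0.007
post_top 0.64 [240. 301.] [ 0.5477 -0.0312  0.086 ] -0.0027
lever_bar 0.98 [284. 287.] [ 0.5092 -0.0447  0.07  ] -0.008
push_plate 0.91 [265. 298.] [ 0.5245 -0.0297  0.07  ] 0.0035
jaw 0.85 [267. 255.] [ 0.5274 -0.0402  0.    ] -0.0073
circuit_board 0.91 [276. 328.] [0.501  0.0377 0.022 ] 0.0744
```

View pics/w6.png

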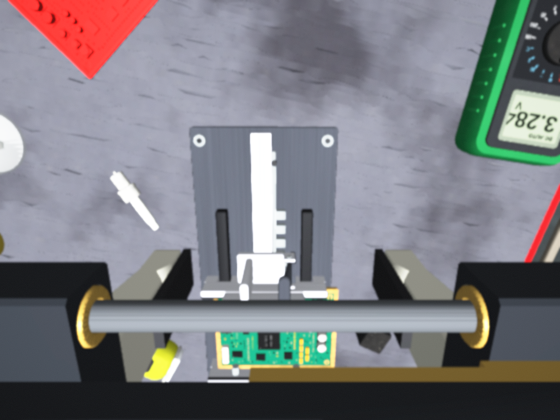

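View pics/s6c.png

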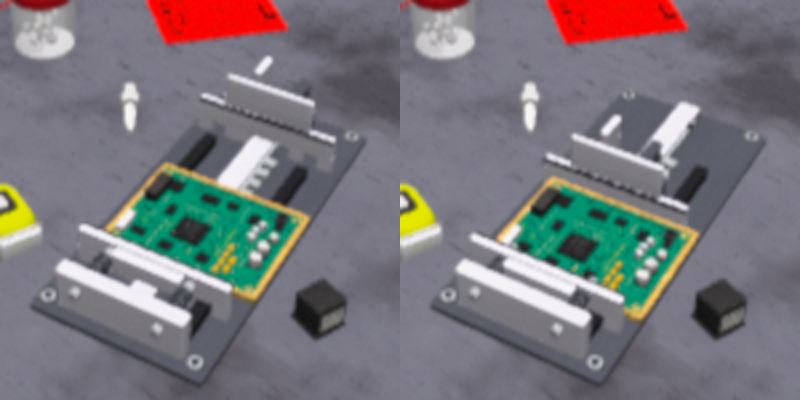

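The last views show the lever bar back at its free distance from the post: 40.5 mm, against 41 mm at the start. The carriage is at about 102 mm travel, so the sprung jaw is pushed back about 12–14 mm. The board lies flat and square between the jaws, and the relay (crop 720,305), plug and torch are unmoved.

```bash
python3 -c "from station import *;print(job_done())"
```

```text
the job is handed in; nothing more can be done
None
```

The board is clamped flat between the jaws and the job is handed in: the tooth is dropped in a notch, the sprung jaw is pushed back about 12–14 mm by my estimate, the small parts are unmoved, and the arm was clear at about 14 s (the result itself was not reported back).

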